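Lock the air-filter box lid with its push rivets

ROBOT

A 6-joint arm with a two-finger parallel gripper is mounted at the origin on the work surface. World frame = base frame: x ahead of the robot, y to its left, z up, the work surface at z = 0. Lengths are in mm, angles in rad, forces in N, time in s.
With the tool pointing down it reaches from about 250 to 775 mm from the base axis. Payload 4 kg.
Tool frame: the origin (TCP) lies at the very end of the fingers, on their centre line; the grasp point (between the pads) lies 19 mm behind it; z points along the fingers, y is the line along which they close (so a half turn about z gives the same grasp; the last joint's range is limited). The gripper opens to 85 mm and grips with 20 to 120 N. Pads are 22 mm wide; open, the fingers measure 114 mm over their backs; the gripper's body (76 mm by 85 mm) begins 54 mm behind the grasp point. The pads swing forward as they close: fully open they stand 13 mm farther back than shut.
Start: joints at [-1.412, 0.087, 1.371, -0, 1.684, -0.103], TCP at [142.347, -531.277, 231.341] pointing down, gripper open.
Joint ranges: [-3.1, 3.1], [-0.76, 2.03], [0.27, 2.55], [-1.08, 4.22], [0.17, 2.65], [-2.57, 2.57]. Speed limits (rad/s): [2.79, 2.79, 3.14, 3.14, 3.14, 3.14].

INTERFACE

Orientations are given as a unit quaternion [x, y, z, w].
In Python, from workcell import bot, optics, close_job gives the robot as it stands. The module is installed in compiled form; this text tells all that it offers.
- The arm moves only by the tool play_rows, never from a script. Its argument "series" is a list of rows, each an object with "jaw": the finger opening in mm, from 0 to 85.4; "linear": the shift along the tool's x, y, z in mm, a list of three; "yaw": the turn about the tool's z in degrees. In form: [{"jaw": jaw, "linear": [x, y, z], "yaw": yaw}, ...]. A call has exactly 8 rows; each row shifts and turns the commanded pose from where the row before left it, along the tool's axes as they then stand; what a row does not reach is not made up. A row lasts 1/10 s, in which the tool goes at most 50 mm and 8.59 degrees, less where a joint would pass 70% of its speed; a pose out of reach is approached as far as the arm can. A call with a gripper value outside its range is refused whole. The fingers move at their own pace and stop on an object; "newtons" is the grip in N (left out, the last holds). Time passes only in rows, so rows that do not move let the fingers close, or fill a call up. It gives the time, the measured TCP pose, the force, the opening and the grip force at its end, in the units of the state.
- bot.get_state(): the state, without advancing time (a new reading comes with each control period).
- optics.camera(name): name is "scene" or "side" or "wrist"; returns the picture (420x560x3 uint8, blue, green, red); there is no depth.
- optics.camera_info(name): a dict with "fx", "fy", "cx", "cy" (pixels), "D" ([k1, k2, p1, p2, k3] as OpenCV has them; the pictures are not rectified), "extrinsics" (4x4, takes a point from camera to world coordinates). Camera axes: x right, y down, z forward; pixel columns grow to the right and rows downward; lengths in mm; the calibration is good to about 2 mm. A picture is of the moment at which its call begins: read the wrist's pose just before it. camera_info takes no time and is no camera call; for the wrist camera it gives the pose at the moment of the call.
- close_job(): hands the job in; it is judged then, once.
The state is a dict: "time": time; "qpos": joint angles; "qvel": joint speeds; "joint_torque": joint torques, N m; "tool_pos": TCP position; "tool_rot": TCP orientation; "force": force on the tool from outside, world axes, zero at the start; "wrist_torque": the same for the moment, N m; "finger_gap": finger opening in mm; "grip_force": force on a finger pad.
Only numpy, scipy, OpenCV 4.12 (cv2) and the standard library are available. Lean on these libraries where they do the work, as an engineer would, in place of code of your own. Each camera call takes 0.05 s, during which the arm holds its last target. There are 200 camera calls.

TASK

Fasten the lid of the black air-filter box by pushing its four corner rivet pins fully in with a fingertip, so that each head sits down on its collar: first the pin right beside the flat intake snout, then the one diagonally opposite, then the other one at the snout's end, and last the remaining one. Push lightly, straight down; do not lift the box or shove it about on the bench, and leave the socket on the lid, the jar and the wrench where they are.

Things in the scene. Friction and masses are not known exactly. Their poses are not given: they have to be found in the camera images.
- lid_centre (a point): Centre of the lid's top, 90 mm above the bench, on a loose black plastic air-filter box (230 x 170 x 90 mm, 1.8 kg) lying at any yaw. x axis: lengthwise to the end with the flat intake snout; y: towards the long side nearer the snout. Each corner of the lid, 88 mm along x and 62 mm along y from here, has a collar 24 mm across and 4 mm high with a push-rivet pin standing out of it.
- snout_mouth (a point): Centre of the mouth (70 x 44 mm) of the flat rectangular intake snout, which juts 51 mm from one short end of the box, 45 mm off the box's middle line, 55 mm above the bench. (The other short end has a round outlet stub, 52 mm in diameter, in its middle.)
- pin_snout_top (a point): Grey rivet pin, round flat head 18 mm across, 4 mm thick, at the lid corner right beside the intake snout (88 mm towards the snout end, 62 mm to the snout's side of the lid centre). This point is the centre of the head's top, 106 mm above the bench when fully out and 98 mm fully in (head on its collar). Pushing it takes about 4 N all the way; it stays where it is left.
- pin_snout (a joint): Travel of pin_snout: 0 is fully out, 0.008 m fully in, growing as the head is pushed down. May start up to 0.0015.
- pin_diagonal_top (a point): Grey rivet pin, round flat head 18 mm across, 4 mm thick, at the corner diagonally opposite the snout's corner. This point is the centre of the head's top, 106 mm above the bench when fully out and 98 mm fully in (head on its collar). Pushing it takes about 4 N all the way; it stays where it is left.
- pin_diagonal (a joint): Travel of pin_diagonal: 0 is fully out, 0.008 m fully in, growing as the head is pushed down. May start up to 0.0015.
- pin_snout_end_top (a point): Grey rivet pin, round flat head 18 mm across, 4 mm thick, at the other corner of the end that carries the snout (the same short end as the first pin, across the lid from it). This point is the centre of the head's top, 106 mm above the bench when fully out and 98 mm fully in (head on its collar). Pushing it takes about 4 N all the way; it stays where it is left.
- pin_snout_end (a joint): Travel of pin_snout_end: 0 is fully out, 0.008 m fully in, growing as the head is pushed down. May start up to 0.0015.
- pin_last_top (a point): Grey rivet pin, round flat head 18 mm across, 4 mm thick, at the remaining corner (at the round outlet's end, on the same long side as the first pin). This point is the centre of the head's top, 106 mm above the bench when fully out and 98 mm fully in (head on its collar). Pushing it takes about 4 N all the way; it stays where it is left.
- pin_last (a joint): Travel of pin_last: 0 is fully out, 0.008 m fully in, growing as the head is pushed down. May start up to 0.0015.
- socket_mid (a point): Bystander: steel wrench socket, 26 mm in diameter and 36 mm high, standing loose on the middle part of the lid. This point is its centre, half-way up. Leave it alone.
- tin_mid (a point): Bystander: loose jar, 66 mm in diameter and 75 mm high, upright on the bench beside the box. This point is half-way up. Leave it alone.
- wrench_mid (a point): Bystander: loose steel wrench, 160 mm long, lying on the bench beside the box. This point is in the middle of its length. Leave it alone.

How it is judged (in metres and radians):
On the way, in this order (a step that is already met when the one before it is completed fails the run):
1. the pin beside the snout is in (value of joint pin_snout above 0.006 m), for 0.1 s.
2. the diagonally opposite pin is in (value of joint pin_diagonal above 0.006 m), for 0.1 s.
3. the other pin at the snout's end is in (value of joint pin_snout_end above 0.006 m), for 0.1 s.
4. the last pin is in (value of joint pin_last above 0.006 m), for 0.1 s.
At the end, for the whole second after the job is handed in: All four pins are in to within 2 mm of fully home; the box stands flat on the bench within 20 mm of where it was, and socket, jar and wrench are within 20 mm of where they were (value of joint each of pin_snout, pin_diagonal, pin_snout_end, pin_last above 0.006 m and distance of each of lid_centre, socket_mid, tin_mid, wrench_mid from where it was at the start of the episode below 0.02 m and angle between lid_centre's own z axis and vertical below 0.05 rad); the robot touches nothing.
It fails at once if a pin or anything else is pushed by the fingers with more than 40 N (contact force between the fingers and anything else above 40 N).
It fails at once if the box is shoved by more than 20 mm, lifted by more than 8 mm, or tipped (distance of lid_centre from where it was at the start of the episode above 0.02 m or angle between lid_centre's own z axis and vertical above 0.1 rad or height (world z) of lid_centre above 0.098 m).
It fails at once if a bystander is moved by more than 20 mm or lifted by more than 8 mm (distance of any of socket_mid, tin_mid, wrench_mid from where it was at the start of the episode above 0.02 m or height (world z) of socket_mid above 0.116 m or height (world z) of tin_mid above 0.045 m or height (world z) of wrench_mid above 0.02 m).
It also fails if it takes over 48 s, if anything falls off the work surface, if the arm or the gripper's body presses on something with over 40 N, if the wrist force passes 120 N, or if a joint passes its speed limit or range.

## Working session

There is one attempt and no reset: what is moved stays moved. The work goes in short steps, Python scripts to look and compute and a tool call to move; the robot and the scene stay as the last step left them, time stands still between calls to the robot, and variables do not carry over. Pictures are saved under pics/ and viewed, at most 10 in all, crops included, and the job is handed in when it is done.

Besides the shell and the picture viewer there is one more tool, called after "Call:" in YAML: its name, and indented under it one key for each argument. play_rows: Moves the arm, as the interface text tells. Its arguments: {"type":"object","properties":{"series":{"type":"array"},"newtons":{"type":"number"}},"required":["series"]}

```bash
mkdir -p pics
cat > h.py <<'E'
import numpy as np, cv2
from workcell import bot, optics, close_job
def ray(info,uv):
    K=np.array([[info['fx'],0,info['cx']],[0,info['fy'],info['cy']],[0,0,1]])
    p=cv2.undistortPoints(np.array(uv,float).reshape(-1,1,2),K,np.array(info['D'],float)).reshape(-1,2)
    T=np.array(info['extrinsics']); d=np.c_[p,np.ones(len(p))]@T[:3,:3].T
    return T[:3,3],d
def onplane(info,uv,z):
    o,d=ray(info,uv); return o+d*((z-o[2])/d[:,2])[:,None]
E
python3 - <<'E'
from h import *
a=[optics.camera(n) for n in ("scene","side")]
for n,i in zip(("scene","side"),a): cv2.imwrite(f"pics/{n}0.png",i)
for n in ("scene","side"): print(n,np.round(optics.camera_info(n)['extrinsics'],2).tolist())
s=bot.get_state();print(s['time'],s['tool_pos'],s['tool_rot'],s['force'])
E
```

```text
scene [[0.67, 0.58, -0.46, 916.7], [0.74, -0.51, 0.43, -286.5], [0.01, -0.63, -0.77, 705.37], [0.0, 0.0, 0.0, 1.0]]
side [[-0.75, -0.42, 0.51, 143.26], [-0.66, 0.48, -0.58, 538.79], [-0.01, -0.77, -0.64, 647.12], [0.0, 0.0, 0.0, 1.0]]
0.1 [ 142.27259635 -530.79527605  230.21942274] [ 9.91445033e-01  1.30520773e-01 -1.17296954e-05 -1.03685954e-03] [0.16185848 0.27859769 0.18564702]
```

View pics/scene0.png

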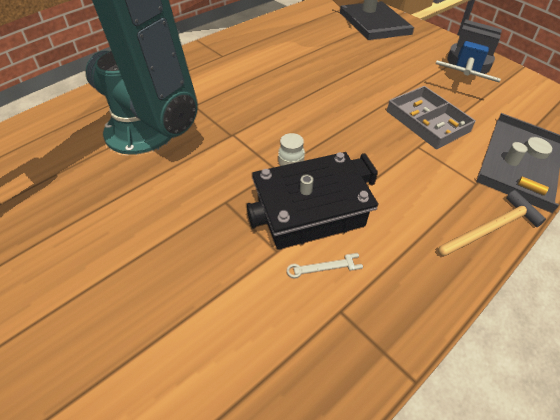

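View pics/side0.png

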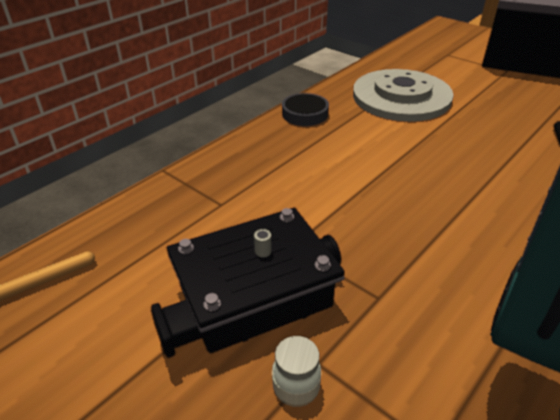

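The scene view shows the box with its snout at right (368,168), so the snout pin is at (340,157), last at (266,173), diagonal at (284,215) and snout_end at (363,196). In the side view the snout is at (165,325), with the same pins at (212,300), (323,262), (287,215) and (185,246). The socket is mid-lid, the jar stands on the snout's side, and the wrench is opposite.

```bash
cat > m.py <<'E'
from h import *
P={'scene':[(340,157),(284,215),(363,196),(266,173)],'side':[(212,300),(287,215),(185,246),(323,262)]}
L=np.array([[88,62],[-88,-62],[88,-62],[-88,62]],float)
res=[]
for n in P:
    im=cv2.imread(f'pics/{n}0.png'); inf=optics.camera_info(n); c=[]
    for u,v in P[n]:
        r=11; w=im[v-r:v+r+1,u-r:u+r+1].astype(int)
        m=((w.min(2)>105)).astype(np.uint8)
        k,lab,st,ce=cv2.connectedComponentsWithStats(m); j=1+np.argmax(st[1:,4])
        x,y,wd,h,a=st[j]; c.append((u-r+x+(wd-1)/2, v-r+y+(wd-1)/2*0.75)); print(n,st[j],end=' ')
    X=onplane(inf,c,105.3); res.append(X[:,:2]); print('\n',np.round(c,1).tolist(),np.round(X[:,:2],1).tolist())
for R in res+[sum(res)/2]:
    m=R.mean(0); q=R-m; th=np.arctan2((L[:,0]*q[:,1]-L[:,1]*q[:,0]).sum(),(L*q).sum())
    Rm=np.array([[np.cos(th),-np.sin(th)],[np.sin(th),np.cos(th)]]); F=m+L@Rm.T
    print('c',m.round(1),'yaw',np.degrees(th).round(2),'res',(R-F).round(1).tolist(),'fit',F.round(1).tolist())
E
python3 m.py
python3 - <<'E'
import sys;sys.path.insert(0,'.')
from h import *
for n,g in(('scene',[(307,180)]),('side',[(263,234)])): print(n,onplane(optics.camera_info(n),g,126).round(1))
for n,g in(('scene',[(291,139)]),('side',[(298,350)])): print(n,onplane(optics.camera_info(n),g,75).round(1))
i=optics.camera_info('wrist');print(np.round(i['extrinsics'],2).tolist(),i['fx'])
cv2.imwrite('pics/w0.png',optics.camera('wrist'))
E
```

```text
scene [ 6  6 10 10 55] scene [ 5  7 12 11 96] scene [ 6  6 11 11 70] scene [ 7  7  8  6 39] 
 [[339.5, 155.4], [283.5, 215.1], [363.0, 194.8], [265.5, 171.6]] [[519.7, 251.8], [564.7, 40.4], [633.6, 200.4], [449.0, 92.0]]
side [ 5  5 11  9 81] side [ 7  5  8  5 35] side [ 6  4 10  7 48] side [ 6  5 10  7 54] 
 [[211.0, 297.8], [286.5, 211.6], [184.5, 242.4], [322.5, 259.4]] [[520.1, 253.6], [561.1, 44.2], [633.0, 204.2], [448.4, 93.8]]
c [541.7 146.2] yaw 66.23 res [[-0.8, 0.1], [1.6, -0.2], [-0.4, -1.3], [-0.5, 1.4]] fit [[520.4, 251.7], [563.0, 40.6], [633.9, 201.7], [449.5, 90.6]]
c [540.7 148.9] yaw 66.0 res [[0.2, -1.0], [-0.4, 0.9], [-0.1, 0.1], [0.2, 0.0]] fit [[519.8, 254.6], [561.5, 43.3], [633.1, 204.1], [448.2, 93.8]]
c [541.2 147.6] yaw 66.11 res [[-0.3, -0.4], [0.6, 0.4], [-0.2, -0.6], [-0.1, 0.7]] fit [[520.1, 253.1], [562.3, 42.0], [633.5, 202.9], [448.9, 92.2]]
scene [[540.  127.4 126. ]]
side [[537.9 126.8 126. ]]
scene [[380. 232.  75.]]
side [[388.6 223.4  75. ]]
[[0.26, -0.93, -0.27, 212.05], [-0.97, -0.25, -0.07, -512.96], [-0.0, 0.28, -0.96, 371.74], [0.0, 0.0, 0.0, 1.0]] 378.5732758067469
```

Call:
play_rows:
  series:
    - {"jaw":0,"linear":[38,-25.5,4],"yaw":0}
    - {"jaw":0,"linear":[38,-25.5,4],"yaw":0}
    - {"jaw":0,"linear":[38,-25.5,4],"yaw":0}
    - {"jaw":0,"linear":[38,-25.5,4],"yaw":0}
    - {"jaw":0,"linear":[38,-25.5,4],"yaw":0}
    - {"jaw":0,"linear":[38,-25.5,4],"yaw":0}
    - {"jaw":0,"linear":[38,-25.5,4],"yaw":0}
    - {"jaw":0,"linear":[38,-25.5,4],"yaw":0}

```text
time: 0.95
tool_pos: [383.9, -253.8, 199.0]
tool_rot: [0.991, 0.13, -0.0, 0.0]
force: [0.5, -1.8, 0.2]
finger_gap: 0.1
grip_force: 0.0
```

Call:
play_rows:
  series:
    - {"jaw":0,"linear":[22,-38,1],"yaw":0}
    - {"jaw":0,"linear":[22,-38,1],"yaw":0}
    - {"jaw":0,"linear":[22,-38,1],"yaw":0}
    - {"jaw":0,"linear":[22,-38,1],"yaw":0}
    - {"jaw":0,"linear":[22,-38,1],"yaw":0}
    - {"jaw":0,"linear":[22,-38,1],"yaw":0}
    - {"jaw":0,"linear":[22,-38,1],"yaw":0}
    - {"jaw":0,"linear":[22,-38,1],"yaw":0}

```text
time: 1.75
tool_pos: [474.5, 85.5, 191.1]
tool_rot: [0.991, 0.131, -0.0, 0.0]
force: [1.7, -0.9, 0.7]
finger_gap: -0.1
grip_force: 0.0
```

Call:
play_rows:
  series:
    - {"jaw":0,"linear":[17.5,-30,2],"yaw":0}
    - {"jaw":0,"linear":[17.5,-30,2],"yaw":0}
    - {"jaw":0,"linear":[17.5,-30,2],"yaw":0}
    - {"jaw":0,"linear":[17.5,-30,2],"yaw":0}
    - {"jaw":0,"linear":[17.5,-30,2],"yaw":0}
    - {"jaw":0,"linear":[0,0,30],"yaw":0}
    - {"jaw":0,"linear":[0,0,20],"yaw":0}
    - {"jaw":0,"linear":[0,0,10],"yaw":0}

```text
time: 2.55
tool_pos: [518.6, 251.0, 118.1]
tool_rot: [0.991, 0.131, -0.003, 0.001]
force: [0.0, -0.2, -0.2]
finger_gap: -0.2
grip_force: 0.0
```

Run:
```python
from h import *
s=bot.get_state();print(s['tool_pos'],s['force'])
i=optics.camera_info('wrist')
a=optics.camera('wrist');b=optics.camera('scene');c=optics.camera('side')
cv2.imwrite('pics/w1.png',np.hstack([cv2.resize(b[80:290,200:480],(400,300)),cv2.resize(c[160:370,120:400],(400,300))]))
cv2.imwrite('pics/wr1.png',a)
```

```text
[518.64859874 251.00889797 118.10998649] [ 0.00972637 -0.15933836 -0.19793723]
```

View pics/w1.png

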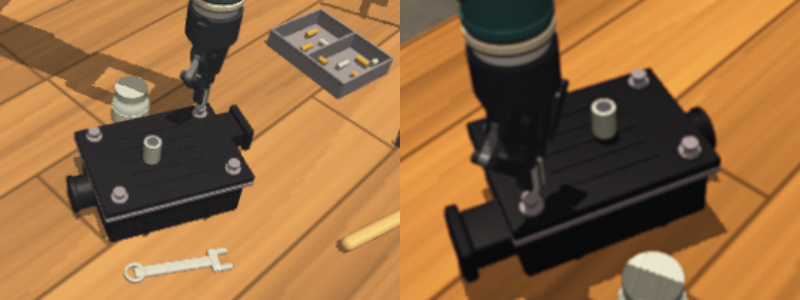

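View pics/wr1.png

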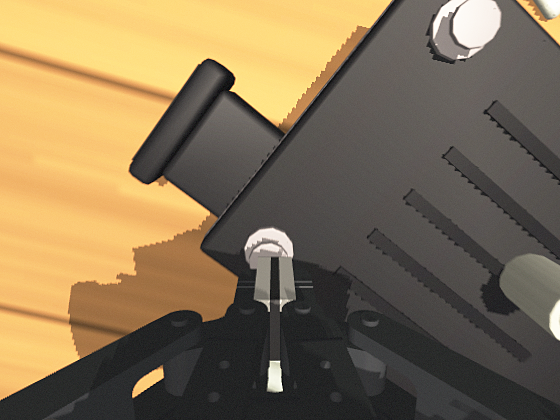

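The finger is just above the snout pin. In the wrist view the head spans columns 244–294 with its top at row 228, the snout is at (200,140), and the snout_end pin is at (477,23). I'll check the offset.

Run:
```python
from h import *
i=optics.camera_info('wrist')
print(onplane(i,[(269,253),(244,253),(294,253),(269,228),(477,23)],105.3).round(1).tolist())
print(bot.get_state()['tool_pos'])
```

```text
[[525.1, 254.4, 105.3], [522.2, 265.2, 105.3], [528.0, 243.6, 105.3], [536.5, 257.4, 105.3], [634.8, 202.9, 105.3]]
[519.87428139 250.87733027 120.74213796]
```

Call:
play_rows:
  series:
    - {"jaw":0,"linear":[2,-1.5,5],"yaw":0}
    - {"jaw":0,"linear":[0,0,6],"yaw":0}
    - {"jaw":0,"linear":[0,0,2],"yaw":0}
    - {"jaw":0,"linear":[0,0,1.2],"yaw":0}
    - {"jaw":0,"linear":[0,0,1.2],"yaw":0}
    - {"jaw":0,"linear":[0,0,1.2],"yaw":0}
    - {"jaw":0,"linear":[0,0,1.2],"yaw":0}
    - {"jaw":0,"linear":[0,0,0],"yaw":0}

```text
time: 3.5
tool_pos: [521.9, 253.1, 104.1]
tool_rot: [0.991, 0.131, 0.0, 0.0]
force: [-1.0, -0.3, 3.8]
finger_gap: 0.0
grip_force: 1.9
```

Call:
play_rows:
  series:
    - {"jaw":0,"linear":[0,0,0.8],"yaw":0}
    - {"jaw":0,"linear":[0,0,0.8],"yaw":0}
    - {"jaw":0,"linear":[0,0,0.8],"yaw":0}
    - {"jaw":0,"linear":[0,0,0.8],"yaw":0}
    - {"jaw":0,"linear":[0,0,0.8],"yaw":0}
    - {"jaw":0,"linear":[0,0,0.5],"yaw":0}
    - {"jaw":0,"linear":[0,0,0],"yaw":0}
    - {"jaw":0,"linear":[0,0,0],"yaw":0}

```text
time: 4.3
tool_pos: [521.8, 253.1, 98.8]
tool_rot: [0.991, 0.131, 0.0, 0.0]
force: [-0.2, -0.4, 3.5]
finger_gap: 0.5
grip_force: 1.4
```

Call:
play_rows:
  series:
    - {"jaw":0,"linear":[0,0,0.4],"yaw":0}
    - {"jaw":0,"linear":[0,0,0.3],"yaw":0}
    - {"jaw":0,"linear":[0,0,0.2],"yaw":0}
    - {"jaw":0,"linear":[0,0,0],"yaw":0}
    - {"jaw":0,"linear":[0,0,0],"yaw":0}
    - {"jaw":0,"linear":[0,0,0],"yaw":0}
    - {"jaw":0,"linear":[0,0,0],"yaw":0}
    - {"jaw":0,"linear":[0,0,0],"yaw":0}

```text
time: 5.1
tool_pos: [521.8, 253.1, 98.1]
tool_rot: [0.991, 0.131, 0.0, 0.0]
force: [-0.6, -0.9, 3.5]
finger_gap: 0.1
grip_force: 1.9
```

Call:
play_rows:
  series:
    - {"jaw":0,"linear":[0,0,0.3],"yaw":0}
    - {"jaw":0,"linear":[0,0,0.3],"yaw":0}
    - {"jaw":0,"linear":[0,0,0.2],"yaw":0}
    - {"jaw":0,"linear":[0,0,0],"yaw":0}
    - {"jaw":0,"linear":[0,0,0],"yaw":0}
    - {"jaw":0,"linear":[0,0,0],"yaw":0}
    - {"jaw":0,"linear":[0,0,0],"yaw":0}
    - {"jaw":0,"linear":[0,0,0],"yaw":0}

```text
time: 5.9
tool_pos: [521.9, 253.2, 98.1]
tool_rot: [0.991, 0.131, 0.0, 0.0]
force: [-1.3, -1.6, 6.8]
finger_gap: 0.2
grip_force: 3.2
```

Call:
play_rows:
  series:
    - {"jaw":0,"linear":[0,0,-10],"yaw":0}
    - {"jaw":0,"linear":[0,0,-50],"yaw":0}
    - {"jaw":0,"linear":[-2.9,42.9,-10],"yaw":0}
    - {"jaw":0,"linear":[-2.9,42.9,0],"yaw":0}
    - {"jaw":0,"linear":[-2.9,42.9,0],"yaw":0}
    - {"jaw":0,"linear":[-2.9,42.9,0],"yaw":0}
    - {"jaw":0,"linear":[-2.9,42.9,0],"yaw":0}
    - {"jaw":0,"linear":[0,0,40],"yaw":0}

```text
time: 6.7
tool_pos: [568.3, 37.1, 133.1]
tool_rot: [0.992, 0.127, 0.007, 0.002]
force: [0.0, 0.5, 0.2]
finger_gap: -0.0
grip_force: 0.0
```

Run:
```python
from h import *
print(bot.get_state()['tool_pos'])
a=optics.camera('wrist');b=optics.camera('scene');c=optics.camera('side')
cv2.imwrite('pics/w2.png',np.hstack([cv2.resize(b[80:290,200:480],(400,300)),cv2.resize(c[160:370,120:400],(400,300))]))
cv2.imwrite('pics/wr2.png',a)
s=bot.get_state();print(s['tool_pos'],s['force'])
```

```text
[568.33103009  37.11758165 133.14506497]
[560.59325545  42.04605575 123.7180325 ] [-0.445621    0.74447843 -0.40824703]
```

View pics/w2.png

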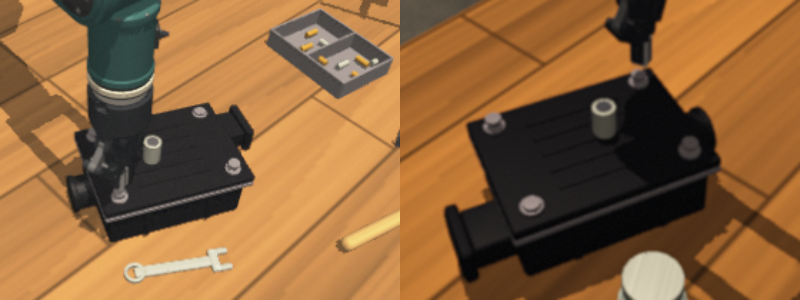

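The snout pin's head now sits low on its collar, box and bystanders look unmoved, and the finger is over the diagonal pin.

Call:
play_rows:
  series:
    - {"jaw":0,"linear":[0,0,10],"yaw":0}
    - {"jaw":0,"linear":[0,0,6],"yaw":0}
    - {"jaw":0,"linear":[0,0,2],"yaw":0}
    - {"jaw":0,"linear":[0,0,1.2],"yaw":0}
    - {"jaw":0,"linear":[0,0,1.2],"yaw":0}
    - {"jaw":0,"linear":[0,0,1.2],"yaw":0}
    - {"jaw":0,"linear":[0,0,1.2],"yaw":0}
    - {"jaw":0,"linear":[0,0,1.2],"yaw":0}

```text
time: 7.65
tool_pos: [563.5, 42.3, 104.2]
tool_rot: [0.991, 0.131, 0.0, 0.0]
force: [-1.8, 0.3, 3.9]
finger_gap: 0.3
grip_force: 2.0
```

Call:
play_rows:
  series:
    - {"jaw":0,"linear":[0,0,0.8],"yaw":0}
    - {"jaw":0,"linear":[0,0,0.8],"yaw":0}
    - {"jaw":0,"linear":[0,0,0.8],"yaw":0}
    - {"jaw":0,"linear":[0,0,0.8],"yaw":0}
    - {"jaw":0,"linear":[0,0,0.8],"yaw":0}
    - {"jaw":0,"linear":[0,0,0.8],"yaw":0}
    - {"jaw":0,"linear":[0,0,0],"yaw":0}
    - {"jaw":0,"linear":[0,0,0],"yaw":0}

```text
time: 8.45
tool_pos: [563.5, 42.2, 98.4]
tool_rot: [0.991, 0.131, 0.0, 0.0]
force: [-0.2, 0.2, 3.9]
finger_gap: -0.2
grip_force: 1.4
```

Call:
play_rows:
  series:
    - {"jaw":0,"linear":[0,0,0.4],"yaw":0}
    - {"jaw":0,"linear":[0,0,0.4],"yaw":0}
    - {"jaw":0,"linear":[0,0,0.4],"yaw":0}
    - {"jaw":0,"linear":[0,0,0],"yaw":0}
    - {"jaw":0,"linear":[0,0,0],"yaw":0}
    - {"jaw":0,"linear":[0,0,0],"yaw":0}
    - {"jaw":0,"linear":[0,0,0],"yaw":0}
    - {"jaw":0,"linear":[0,0,0],"yaw":0}

```text
time: 9.25
tool_pos: [563.5, 42.2, 98.1]
tool_rot: [0.991, 0.131, 0.0, 0.0]
force: [-1.2, 1.1, 6.3]
finger_gap: -0.0
grip_force: 3.0
```

Call:
play_rows:
  series:
    - {"jaw":0,"linear":[0,0,-10],"yaw":0}
    - {"jaw":0,"linear":[0,0,-50],"yaw":0}
    - {"jaw":0,"linear":[27.6,-34.3,0],"yaw":0}
    - {"jaw":0,"linear":[27.6,-34.3,0],"yaw":0}
    - {"jaw":0,"linear":[27.6,-34.3,0],"yaw":0}
    - {"jaw":0,"linear":[27.6,-34.3,0],"yaw":0}
    - {"jaw":0,"linear":[0,0,20],"yaw":0}
    - {"jaw":0,"linear":[0,0,10],"yaw":0}

```text
time: 10.05
tool_pos: [633.5, 204.1, 124.6]
tool_rot: [0.991, 0.131, -0.002, 0.001]
force: [-0.6, -0.8, -0.2]
finger_gap: 0.2
grip_force: 0.0
```

Run:
```python
from h import *
a=optics.camera('wrist');b=optics.camera('scene');c=optics.camera('side')
cv2.imwrite('pics/w3.png',np.hstack([cv2.resize(b[80:290,200:480],(400,300)),cv2.resize(c[160:370,120:400],(400,300))]))
s=bot.get_state();print(s['tool_pos'],s['force'])
```

```text
[633.2609834  202.19289695 125.4561959 ] [ 1.62881699 -0.04256425  0.42890845]
```

View pics/w3.png

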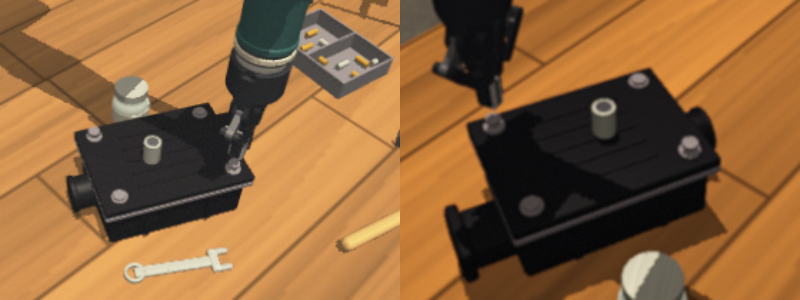

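The snout and diagonal pins are down, and the finger is over the snout_end pin. Nothing else has moved.

Call:
play_rows:
  series:
    - {"jaw":0,"linear":[0,0,10],"yaw":0}
    - {"jaw":0,"linear":[0,0,6],"yaw":0}
    - {"jaw":0,"linear":[0,0,2],"yaw":0}
    - {"jaw":0,"linear":[0,0,1.2],"yaw":0}
    - {"jaw":0,"linear":[0,0,1.2],"yaw":0}
    - {"jaw":0,"linear":[0,0,1.2],"yaw":0}
    - {"jaw":0,"linear":[0,0,1.2],"yaw":0}
    - {"jaw":0,"linear":[0,0,1.2],"yaw":0}

```text
time: 11.0
tool_pos: [634.6, 203.3, 104.4]
tool_rot: [0.991, 0.131, 0.001, 0.0]
force: [-2.7, 0.2, 3.8]
finger_gap: 0.1
grip_force: 2.0
```

Call:
play_rows:
  series:
    - {"jaw":0,"linear":[0,0,0.8],"yaw":0}
    - {"jaw":0,"linear":[0,0,0.8],"yaw":0}
    - {"jaw":0,"linear":[0,0,0.8],"yaw":0}
    - {"jaw":0,"linear":[0,0,0.8],"yaw":0}
    - {"jaw":0,"linear":[0,0,0.8],"yaw":0}
    - {"jaw":0,"linear":[0,0,0.8],"yaw":0}
    - {"jaw":0,"linear":[0,0,0],"yaw":0}
    - {"jaw":0,"linear":[0,0,0],"yaw":0}

```text
time: 11.8
tool_pos: [634.6, 203.3, 98.4]
tool_rot: [0.991, 0.131, 0.0, 0.0]
force: [1.0, -0.2, 2.6]
finger_gap: -0.0
grip_force: 1.5
```

Call:
play_rows:
  series:
    - {"jaw":0,"linear":[0,0,0.4],"yaw":0}
    - {"jaw":0,"linear":[0,0,0.4],"yaw":0}
    - {"jaw":0,"linear":[0,0,0.4],"yaw":0}
    - {"jaw":0,"linear":[0,0,0],"yaw":0}
    - {"jaw":0,"linear":[0,0,0],"yaw":0}
    - {"jaw":0,"linear":[0,0,0],"yaw":0}
    - {"jaw":0,"linear":[0,0,0],"yaw":0}
    - {"jaw":0,"linear":[0,0,0],"yaw":0}

```text
time: 12.6
tool_pos: [634.6, 203.3, 98.1]
tool_rot: [0.991, 0.131, 0.0, 0.0]
force: [-1.4, -0.3, 5.8]
finger_gap: 0.1
grip_force: 2.8
```

Call:
play_rows:
  series:
    - {"jaw":0,"linear":[0,0,-30],"yaw":0}
    - {"jaw":0,"linear":[0,0,-45],"yaw":0}
    - {"jaw":0,"linear":[-41.5,11.9,0],"yaw":0}
    - {"jaw":0,"linear":[-41.5,11.9,0],"yaw":0}
    - {"jaw":0,"linear":[-41.5,11.9,0],"yaw":0}
    - {"jaw":0,"linear":[-41.5,11.9,0],"yaw":0}
    - {"jaw":0,"linear":[-41.5,11.9,0],"yaw":0}
    - {"jaw":0,"linear":[0,0,0],"yaw":0}

```text
time: 13.4
tool_pos: [444.1, 90.4, 169.9]
tool_rot: [0.992, 0.13, -0.003, 0.0]
force: [-0.2, -0.4, 0.1]
finger_gap: -0.2
grip_force: 0.0
```

Call:
play_rows:
  series:
    - {"jaw":0,"linear":[0,0,30],"yaw":0}
    - {"jaw":0,"linear":[0,0,15],"yaw":0}
    - {"jaw":0,"linear":[0,0,0],"yaw":0}
    - {"jaw":0,"linear":[0,0,0],"yaw":0}
    - {"jaw":0,"linear":[0,0,0],"yaw":0}
    - {"jaw":0,"linear":[0,0,0],"yaw":0}
    - {"jaw":0,"linear":[0,0,0],"yaw":0}
    - {"jaw":0,"linear":[0,0,0],"yaw":0}

```text
time: 14.2
tool_pos: [449.7, 92.2, 127.8]
tool_rot: [0.991, 0.131, 0.0, 0.0]
force: [0.4, -0.7, -0.2]
finger_gap: -0.3
grip_force: 0.0
```

Run:
```python
from h import *
b=optics.camera('scene');c=optics.camera('side')
cv2.imwrite('pics/w4.png',np.hstack([cv2.resize(b[80:290,200:480],(400,300)),cv2.resize(c[160:370,120:400],(400,300))]))
```

```text
(no output)
```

View pics/w4.png

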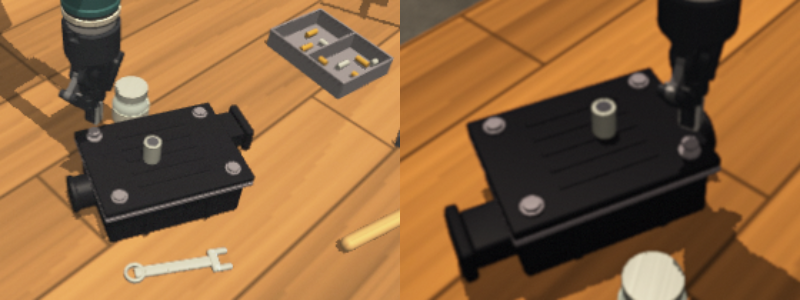

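Three pins are home, the finger is right above the last one, and the socket, jar and wrench are unmoved.

Call:
play_rows:
  series:
    - {"jaw":0,"linear":[0,0,10],"yaw":0}
    - {"jaw":0,"linear":[0,0,6],"yaw":0}
    - {"jaw":0,"linear":[0,0,2],"yaw":0}
    - {"jaw":0,"linear":[0,0,1.2],"yaw":0}
    - {"jaw":0,"linear":[0,0,1.2],"yaw":0}
    - {"jaw":0,"linear":[0,0,1.2],"yaw":0}
    - {"jaw":0,"linear":[0,0,1.2],"yaw":0}
    - {"jaw":0,"linear":[0,0,1.2],"yaw":0}

```text
time: 15.1
tool_pos: [449.6, 92.1, 104.0]
tool_rot: [0.991, 0.131, 0.0, 0.0]
force: [-1.3, -1.0, 4.8]
finger_gap: 0.1
grip_force: 2.0
```

Call:
play_rows:
  series:
    - {"jaw":0,"linear":[0,0,0.8],"yaw":0}
    - {"jaw":0,"linear":[0,0,0.8],"yaw":0}
    - {"jaw":0,"linear":[0,0,0.8],"yaw":0}
    - {"jaw":0,"linear":[0,0,0.8],"yaw":0}
    - {"jaw":0,"linear":[0,0,0.8],"yaw":0}
    - {"jaw":0,"linear":[0,0,0.8],"yaw":0}
    - {"jaw":0,"linear":[0,0,0],"yaw":0}
    - {"jaw":0,"linear":[0,0,0],"yaw":0}

```text
time: 15.9
tool_pos: [449.6, 92.1, 98.4]
tool_rot: [0.991, 0.131, 0.0, 0.0]
force: [0.8, -0.2, 3.3]
finger_gap: 0.0
grip_force: 1.4
```

Call:
play_rows:
  series:
    - {"jaw":0,"linear":[0,0,0.4],"yaw":0}
    - {"jaw":0,"linear":[0,0,0.4],"yaw":0}
    - {"jaw":0,"linear":[0,0,0.4],"yaw":0}
    - {"jaw":0,"linear":[0,0,0],"yaw":0}
    - {"jaw":0,"linear":[0,0,0],"yaw":0}
    - {"jaw":0,"linear":[0,0,0],"yaw":0}
    - {"jaw":0,"linear":[0,0,0],"yaw":0}
    - {"jaw":0,"linear":[0,0,0],"yaw":0}

```text
time: 16.7
tool_pos: [449.5, 92.1, 98.0]
tool_rot: [0.991, 0.131, 0.0, 0.0]
force: [-1.8, -0.4, 6.8]
finger_gap: 0.1
grip_force: 3.2
```

Home. I'll lift off and check.

Call:
play_rows:
  series:
    - {"jaw":0,"linear":[0,0,-10],"yaw":0}
    - {"jaw":0,"linear":[0,0,-40],"yaw":0}
    - {"jaw":0,"linear":[0,0,-45],"yaw":0}
    - {"jaw":0,"linear":[-20,30,-20],"yaw":0}
    - {"jaw":0,"linear":[-10,40,0],"yaw":0}
    - {"jaw":0,"linear":[0,40,0],"yaw":0}
    - {"jaw":0,"linear":[0,40,0],"yaw":0}
    - {"jaw":0,"linear":[0,0,0],"yaw":0}

```text
time: 17.5
tool_pos: [459.5, -64.4, 211.7]
tool_rot: [0.992, 0.128, -0.001, 0.001]
force: [-0.5, 0.3, -0.3]
finger_gap: 0.1
grip_force: 0.0
```

Run:
```python
from h import *
b=optics.camera('scene');c=optics.camera('side')
cv2.imwrite('pics/w5.png',np.hstack([cv2.resize(b[80:290,200:480],(400,300)),cv2.resize(c[160:370,120:400],(400,300))]))
s=bot.get_state();print(s['tool_pos'],s['force'],s['time'])
```

```text
[458.89166512 -60.93857901 211.7399236 ] [-0.07777158  0.2026513  -0.58149085] 17.6
```

View pics/w5.png

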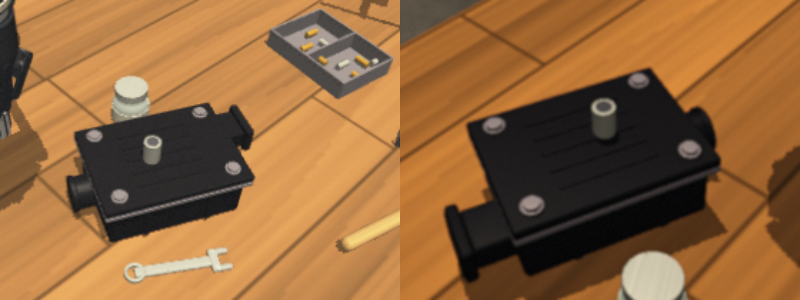

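All four heads sit on their collars, nothing else has moved, and the arm is clear.

```bash
python3 -c "
from workcell import close_job
print(close_job())"
```

```text
the job is handed in; nothing more can be done
None
```

All four pins were pushed home in the required order with light force (under 7 N in the readings), nothing else visibly moved, and the job was handed in at about 17.6 s; no verdict was returned.

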